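Nest the small dipper in the tilted large one

TASK

Put the small steel dipper with the blue handle into the large black-handled dipper that leans in the tilted stand: turn it so that its handle points roughly a quarter turn or more away from the black handle, lower it along the tilted cup until it sits fully home on the bottom, and only then let go. Leave the large dipper in its stand and do not knock over or shove the other things on the bench.

Things in the scene. Friction and masses are not known exactly. Their poses are not given: they have to be found in the camera images.
- small: Small steel dipper to be nested: round cup 76 mm outer diameter, 95 tall, 3 wall, about 0.16 kg, upright left or right of the stand. Origin: centre of its underside; z up out of the mouth; x the way its straight blue handle points (at first away from the robot, within 35 degrees). Handle: level bar 14 wide, 12 high, reaching 133 mm from the cup axis, centre line 88 mm above the underside.
- small_grip (a point): Point on the blue handle's centre line, 75 mm from the cup axis, 88 mm above the cup's underside, good for pinching across the 14 mm width; when nested it is 27 mm outside the large cup's wall. Axes as small.
- small_tip (a point): Outer end of the blue handle, 133 mm from the cup axis, 88 mm above the cup's underside.
- big: Large steel dipper, loose in the stand: round cup 96 mm outer, 90 inner diameter, 80 tall, inner floor 5 above its underside, 0.28 kg. Origin: centre of underside; z out of the mouth, leaning 30 degrees towards the robot; x the way the black handle points, up the slope, away from the robot. When home, the small cup's origin is 5 mm up this z, with 7 mm side play, leaning on the lower wall.
- big_mouth (a point): Centre of the large cup's mouth, 80 mm up its axis from its underside.
- big_tip (a point): Outer end of the large dipper's black handle, a 12 mm round bar that leaves the cup 60 mm above its underside and rises outwards to this end, 135 mm from the cup axis and 115 mm up from the underside. It is in the way of the blue handle if both point the same way.
- stand: Fixed dark steel frame with a white tilted square pocket, 106 mm wide, walls 40 mm, holding the large cup at 30 degrees; two prongs keep its handle from turning. Origin: on the bench under the pocket, whose underside's centre is 50 mm up; x points to the high side, away from the robot within 20 degrees. Base 150 x 110 mm.
- beaker: Bystander: clear glass beaker without handle, 74 mm across at the rim, 85 mm tall; origin at the centre of its underside.
- reagent: Bystander: brown glass bottle with blue cap, 72 mm across, 150 mm tall, behind the stand on the left; origin at the centre of its underside.
- jar: Bystander: clear jar with blue cap, 70 mm across, 90 mm tall, behind the stand on the right; origin at the centre of its underside.
- tipbox: Bystander: orange plastic box 85 x 120 x 60 mm (x, y, z), towards the right side of the bench; origin at the centre of its underside.

How it is judged:
By the outcome, as a careful person would: the job done as asked, in the order asked, and still so for the second after the job is handed in, with the robot touching nothing.
It also fails if it takes over 45 s, if anything falls off the work surface, if the arm or the gripper's body presses on something with over 40 N, if the wrist force passes 120 N, or if a joint passes its speed limit or range.

ROBOT

A 6-joint arm with a two-finger parallel gripper is mounted at the origin on the work surface. World frame = base frame: x ahead of the robot, y to its left, z up, the work surface at z = 0. Lengths are in m, angles in rad, forces in N, time in s.
With the tool pointing down it reaches from about 0.35 to 0.975 m from the base axis. Payload 4.9 kg.
Tool frame: the origin (TCP) lies midway between the tips of the shut fingers; the grasp point (between the pads) lies 19 mm behind it (manip.pinch_z is the distance from the TCP to the grasp point, in m); z points along the fingers, y is the direction in which the jaws open and shut (so a half turn about z gives the same grasp; the last joint's range is limited). The gripper opens to 85 mm and grips with 20 to 120 N. Pads are 22 mm wide; open, the fingers measure 114 mm over their backs; the gripper's body (76 mm by 85 mm) begins 54 mm behind the grasp point. The pads swing forward as they close: fully open they stand 13 mm farther back than shut.
Start: joints at [-1.288, 0.053, 1.613, -0, 1.476, -0.119], TCP at [0.244, -0.575, 0.231] pointing down, gripper open.
Joint ranges: [-3.01, 3.01], [-1.01, 2.22], [0.06, 2.58], [-1.02, 4.17], [0.09, 2.62], [-3.14, 3.14]. Speed limits (rad/s): [2.57, 2.57, 3.14, 3.14, 3.14, 3.14].

INTERFACE

Orientations are given as a unit quaternion [w, x, y, z].
In Python, from plant import manip gives the robot as it stands.
- The arm moves only by the tool drive_tool, never from a script. Its argument "commands" is text: rows parted by semicolons, each of 5 numbers parted by spaces: the finger opening in mm, from 0 to 85.4, then the shift along the tool's x, y, z in units of 30 mm (1.0 is 30 mm), then the turn about the tool's z in degrees. A call has exactly 8 rows; each row shifts and turns the commanded pose from where the row before left it, along the tool's axes as they then stand; what a row does not reach is not made up. A row lasts 1/8 s, in which the tool goes at most 62.5 mm and 10.7 degrees, less where a joint would pass 70% of its speed; a pose out of reach is approached as far as the arm can. A call is refused whole if a number of a shift passes 1 or a number of a turn 10.7, either way. A call with a gripper value outside its range is refused whole. The fingers move at their own pace and stop on an object; the grip force is fixed at half the most. Time passes only in rows, so rows that do not move let the fingers close, or fill a call up. It gives the time, the measured TCP pose, the force and the opening at its end, in the units of the state.
- manip.state(): the state, without advancing time (a new reading comes with each control period).
- manip.grab_frame(name): name is "scene" or "top" or "wrist"; returns the picture (384x512x3 uint8, red, green, blue); there is no depth.
- manip.camera_params(name): a dict with "fx", "fy", "cx", "cy" (pixels), "xyz" and "orientation" of the camera in the world. Camera axes: x right, y down, z forward; pixel columns grow to the right and rows downward; lengths in m; the calibration is good to about 2 mm. A picture is of the moment at which its call begins: read the wrist's pose just before it. camera_params takes no time and is no camera call; for the wrist camera it gives the pose at the moment of the call.
- manip.job_done(): hands the job in, once; it reports no verdict.
The state is a dict: "time": time; "joint_pos": joint angles; "joint_vel": joint speeds; "joint_efforts": joint torques, N m; "tool_pos": TCP position; "tool_rot": TCP orientation; "contact_force": force on the tool from outside, world axes, zero at the start; "ft_torque": the same for the moment, N m; "gripper_width": opening from 0.0 (shut) to 1.0 (fully open).
Only numpy, scipy, OpenCV 4.12 (cv2) and the standard library are available. Lean on these libraries where they do the work, as an engineer would, in place of code of your own. Each camera call takes 0.05 s, during which the arm holds its last target. There are 200 camera calls.

## Working session

There is one attempt and no reset: what is moved stays moved. The work goes in short steps, Python scripts to look and compute and a tool call to move; the robot and the scene stay as the last step left them, time stands still between calls to the robot, and variables do not carry over. Pictures are saved under pics/ and viewed, about 8 in all and at most 12, crops included, and the job is handed in when it is done.

Besides the shell and the picture viewer there is one more tool, called after "Call:" by a JSON object that holds its "name" and its "arguments". drive_tool: Moves the arm, as the interface text tells. Its arguments: {"type":"object","properties":{"commands":{"type":"string"}},"required":["commands"]}

```bash
mkdir -p pics; ls
python3 - <<'E'
from plant import manip
import cv2
s=manip.state();print(s['time'],s['tool_pos'],s['tool_rot'])
for n in("scene","top"):
    print(n,manip.camera_params(n))
    cv2.imwrite(f"pics/{n}0.png",cv2.resize(manip.grab_frame(n)[:,:,::-1],(800,600),interpolation=cv2.INTER_CUBIC))
E
```

```text
pics
0.0 [ 0.24423691 -0.57461062  0.23003864] [-1.04352878e-03  9.79887867e-01  1.99546168e-01 -7.55085012e-05]
scene {'fx': 379.01490644403054, 'fy': 379.01490644403054, 'cx': 259.3985720988228, 'cy': 195.87699560226164, 'xyz': array([ 1.23855112, -0.80004355,  0.96651696]), 'orientation': array([-0.39676634,  0.85279369,  0.30431823, -0.15069776])}
top {'fx': 459.9405847005319, 'fy': 459.9405847005319, 'cx': 251.89776899908176, 'cy': 188.9008009334945, 'xyz': array([ 0.51998649, -0.07647167,  1.48964335]), 'orientation': array([-0.02758829,  0.71091635, -0.70253534,  0.01676118])}
```

View pics/top0.png

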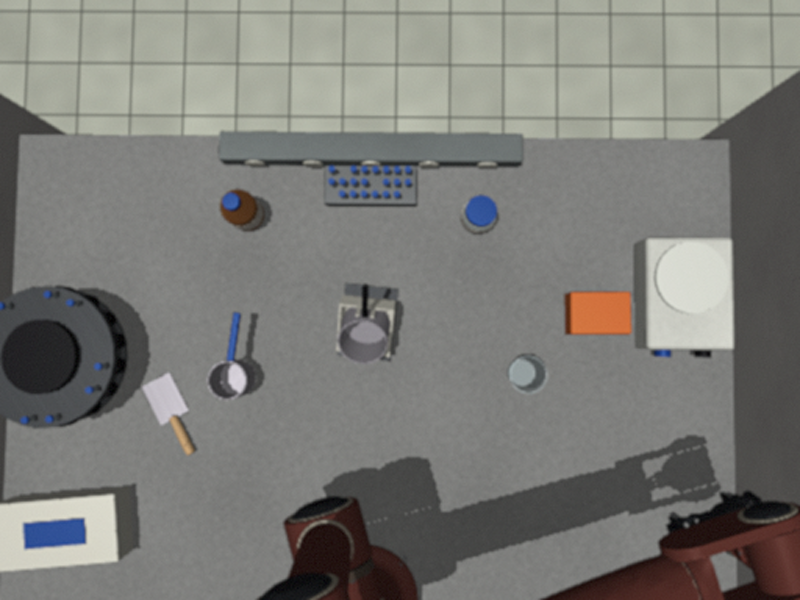

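View pics/scene0.png

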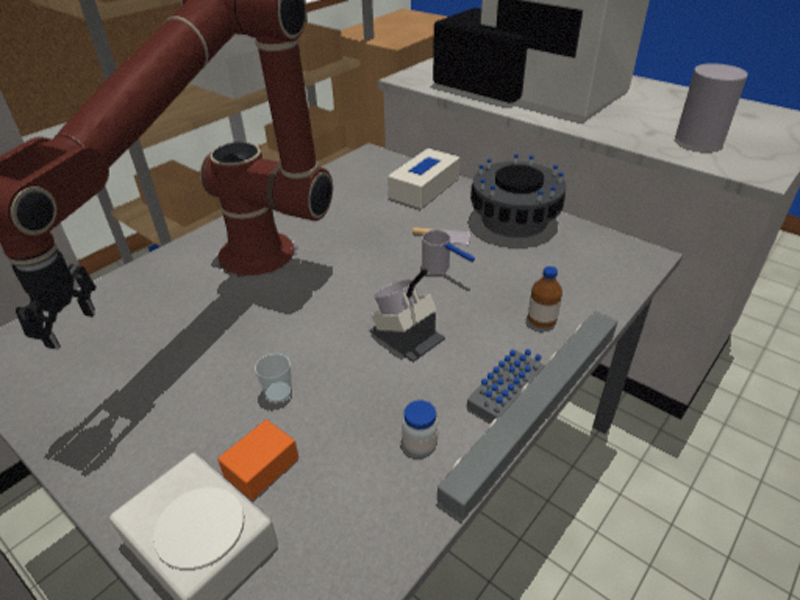

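The top view shows the small cup's rim at about (228,379) with its handle tip at (235,314). The stand is near (366,325) and the black tip at (365,287). Next I'll enlarge the crops.

```bash
cat > h.py <<'E'
import numpy as np, cv2
from scipy.spatial.transform import Rotation as R
from plant import manip
def rot(q): return R.from_quat(np.r_[q[1:],q[0]])
def ray(c,uv,z):
    "pixel -> world point at height z"
    d=rot(c['orientation']).apply([(uv[0]-c['cx'])/c['fx'],(uv[1]-c['cy'])/c['fy'],1])
    return c['xyz']+d*(z-c['xyz'][2])/d[2]
def proj(c,p):
    q=rot(c['orientation']).inv().apply(np.array(p)-c['xyz'])
    return np.stack([q[...,0]/q[...,2]*c['fx']+c['cx'],q[...,1]/q[...,2]*c['fy']+c['cy']],-1)
def yaw(s):
    x=rot(s['tool_rot']).apply([1,0,0]); return np.degrees(np.arctan2(x[1],x[0]))
def go(target,psi=None):
    "shift in tool axes as they stand after turning to psi, in 30 mm units"
    s=manip.state(); y=yaw(s); psi=y if psi is None else psi
    turn=-((psi-y+180)%360-180); a=np.radians(psi)
    d=(np.array(target)-s['tool_pos'])/.03
    print('t',round(s['time'],2),'pos',s['tool_pos'].round(4),'yaw',round(y,1),'turn',round(turn,1),'shift',
      np.round([d[0]*np.cos(a)+d[1]*np.sin(a),d[0]*np.sin(a)-d[1]*np.cos(a),-d[2]],2))
E
python3 - <<'E'
import cv2,numpy as np
from h import *
f=manip.grab_frame("top")[:,:,::-1]
cr=lambda x,y:cv2.resize(f[y:y+75,x:x+50],(400,600),interpolation=cv2.INTER_CUBIC)
cv2.imwrite("pics/crop.png",np.hstack([cr(122,190),cr(208,175)]))
E
```

```text
(no output)
```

View pics/crop.png

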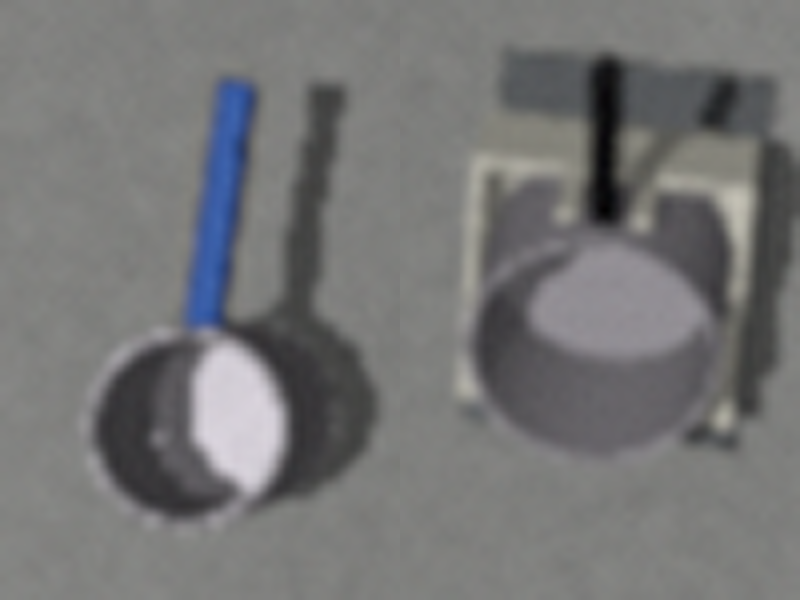

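Run:
```python
from h import *
c=manip.camera_params("top")
cup=ray(c,(145.4,243.4),.095); tip=ray(c,(151.6,200),.094); hb=ray(c,(147.5,230.6),.094)
print('cup',cup,'tip',tip,'hdg',np.degrees(np.arctan2(*(tip-cup)[1::-1])),np.linalg.norm(tip-cup),np.degrees(np.arctan2(*(tip-hb)[1::-1])))
m=ray(c,(232.5,217.8),.125); bt=ray(c,(233.9,182.5),.222)
print('mouth',m,'btip',bt,'hdg',np.degrees(np.arctan2(*(bt-m)[1::-1])),np.linalg.norm((bt-m)[:2]), 'expect',.135*.866-.035*.5)
```

```text
cup [0.43854115 0.26572701 0.095     ] tip [0.57017668 0.25056006 0.094     ] hdg -6.572594047919434 0.13251019064325037 -6.173109969004565
mouth [0.51912888 0.0013915  0.125     ] btip [ 0.6166711  -0.00655846  0.222     ] hdg -4.659464731358296 0.09786565987719842 expect 0.09941
```

Call:
{"name": "drive_tool", "arguments": {"commands": "45 0 0 -0.45 -10; 45 0 0 -0.45 -10; 45 0 0 -0.45 -10; 45 0 0 -0.45 -10; 45 0 0 -0.45 -10; 45 0 0 -0.45 -10; 45 0 0 -0.45 -10; 45 0 0 -0.45 -10"}}

```text
time: 1.15
tool_pos: [0.2444, -0.575, 0.3392]
tool_rot: [-0.0, 0.62, 0.784, 0.0]
contact_force: [-0.2, -0.1, -0.0]
gripper_width: 0.529
```

Call:
{"name": "drive_tool", "arguments": {"commands": "45 0 0 0 -10; 45 0 0 0 -10; 45 0 0 0 -10; 45 0 0 0 -10; 45 0 0 0 -10; 45 0 0 0 -10; 45 0 0 0 -10; 45 0 0 0 0"}}

```text
time: 2.15
tool_pos: [0.2444, -0.575, 0.3388]
tool_rot: [-0.0, 0.062, 0.998, 0.0]
contact_force: [-0.5, -0.3, 0.5]
gripper_width: 0.523
```

```bash
python3 -c "
from h import *
go((.513,.2574,.25),173.6)"
```

```text
t 2.15 pos [ 0.2444 -0.575   0.3388] yaw 172.9 turn -0.7 shift [-5.81 28.57  2.96]
```

Call:
{"name": "drive_tool", "arguments": {"commands": "45 -0.18 0.9 0 -0.7; 45 -0.18 0.9 0 0; 45 -0.18 0.9 0 0; 45 -0.18 0.9 0 0; 45 -0.18 0.9 0 0; 45 -0.18 0.9 0 0; 45 -0.18 0.9 0 0; 45 -0.18 0.9 0 0"}}

```text
time: 3.15
tool_pos: [0.3114, -0.3644, 0.3392]
tool_rot: [-0.0, 0.056, 0.998, 0.0]
contact_force: [0.4, -0.3, -0.7]
gripper_width: 0.527
```

Call:
{"name": "drive_tool", "arguments": {"commands": "45 -0.18 0.9 0 0; 45 -0.18 0.9 0 0; 45 -0.18 0.9 0 0; 45 -0.18 0.9 0 0; 45 -0.18 0.9 0 0; 45 -0.18 0.9 0 0; 45 -0.18 0.9 0 0; 45 -0.18 0.9 0 0"}}

```text
time: 4.15
tool_pos: [0.378, -0.1544, 0.3393]
tool_rot: [0.0, 0.056, 0.998, -0.0]
contact_force: [-0.4, 1.3, -0.4]
gripper_width: 0.529
```

Call:
{"name": "drive_tool", "arguments": {"commands": "45 -0.18 0.9 0 0; 45 -0.18 0.9 0 0; 45 -0.18 0.9 0 0; 45 -0.18 0.9 0 0; 45 -0.18 0.9 0 0; 45 -0.18 0.9 0 0; 45 -0.18 0.9 0 0; 45 -0.18 0.9 0 0"}}

```text
time: 5.15
tool_pos: [0.4445, 0.0556, 0.3392]
tool_rot: [0.0, 0.056, 0.998, -0.0]
contact_force: [0.3, -0.8, -0.1]
gripper_width: 0.526
```

```bash
python3 -c "
from h import *
go((.513,.2574,.2),173.6)"
```

```text
t 5.15 pos [0.4445 0.0556 0.3392] yaw 173.5 turn -0.1 shift [-1.52  6.94  4.64]
```

Call:
{"name": "drive_tool", "arguments": {"commands": "45 -0.19 0.87 0.5 0; 45 -0.19 0.87 0.5 0; 45 -0.19 0.87 0.6 0; 45 -0.19 0.87 0.6 0; 45 -0.19 0.87 0.6 0; 45 -0.19 0.87 0.6 0; 45 -0.19 0.87 0.6 0; 45 -0.19 0.85 0.6 0"}}

```text
time: 6.15
tool_pos: [0.5126, 0.2574, 0.2006]
tool_rot: [-0.0, 0.056, 0.998, -0.0]
contact_force: [-0.2, -0.1, 0.6]
gripper_width: 0.523
```

```bash
python3 -c "
from h import *
go((.513,.2574,.069),173.6)
c=manip.camera_params('wrist'); f=manip.grab_frame('wrist')[:,:,::-1]
cv2.imwrite('pics/w1.png',f)
print(proj(c,[[.513,.2574,.094],[.4385,.2657,.095],[.57,.2506,.094]]))
print(c)"
```

```text
t 6.15 pos [0.5126 0.2574 0.2006] yaw 173.5 turn -0.1 shift [-0.01  0.    4.39]
[[250.43000121 194.32671665]
 [250.16801841 108.55405958]
 [250.14022412 250.93288468]]
{'fx': 282.3547921197974, 'fy': 282.3547921197974, 'cx': 251.32233338062002, 'cy': 195.6830239037286, 'xyz': array([0.44074241, 0.26650611, 0.34178789]), 'orientation': array([0.10813344, 0.73800218, 0.65907645, 0.09632324])}
```

View pics/w1.png

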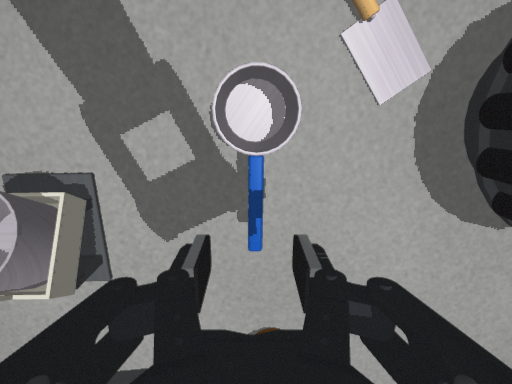

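The wrist view shows the handle at u≈256, where I predicted 250. It is about 4 mm further +y than the top view suggested, and the heading agrees.

Call:
{"name": "drive_tool", "arguments": {"commands": "45 0 0.14 0.6 0; 45 0 0 0.7 0; 45 0 0 0.7 0; 45 0 0 0.7 0; 45 0 0 0.7 0; 45 0 0 0.6 0; 45 0 0 0.39 0; 45 0 0 0 0"}}

```text
time: 7.2
tool_pos: [0.5124, 0.2605, 0.0684]
tool_rot: [-0.001, 0.055, 0.998, -0.0]
contact_force: [-0.5, 0.4, 0.4]
gripper_width: 0.53
```

Call:
{"name": "drive_tool", "arguments": {"commands": "0 0 0 0 0; 0 0 0 0 0; 0 0 0 0 0; 0 0 0 0 0; 0 0 0 0 0; 0 0 0 0 0; 0 0 0 0 0; 0 0 0 0 0"}}

```text
time: 8.2
tool_pos: [0.514, 0.2611, 0.0707]
tool_rot: [0.001, 0.055, 0.998, 0.0]
contact_force: [2.4, 0.5, 5.1]
gripper_width: 0.153
```

Call:
{"name": "drive_tool", "arguments": {"commands": "0 -0.2 0 0.09 0; 0 -0.2 0 0.1 0; 0 -0.18 0 0.12 0; 0 -0.18 0 0.13 0; 0 -0.17 0 0.15 0; 0 -0.16 0 0.16 0; 0 -0.13 0 0.15 0; 0 -0.12 0 0.15 0"}}

```text
time: 9.2
tool_pos: [0.5539, 0.2567, 0.0396]
tool_rot: [0.001, 0.055, 0.998, 0.0]
contact_force: [-0.1, 0.5, 8.4]
gripper_width: 0.148
```

Call:
{"name": "drive_tool", "arguments": {"commands": "0 0 0 0 0; 0 0 0 -0.5 0; 0 0 0 -0.7 0; 0 0 0 -0.9 0; 0 0 0 -0.9 0; 0 0 0 -0.9 0; 0 0 0 -0.9 0; 0 0 0 -0.5 0"}}

```text
time: 10.2
tool_pos: [0.5534, 0.2566, 0.1998]
tool_rot: [0.001, 0.055, 0.999, 0.0]
contact_force: [-0.1, 0.6, -1.6]
gripper_width: 0.149
```

```bash
python3 -c "
from h import *
go((.4,0,.2),-4.5)
a=manip.grab_frame('wrist')[:,:,::-1];b=manip.grab_frame('scene')[:,:,::-1]
cv2.imwrite('pics/p2.png',np.hstack([cv2.resize(a,(400,300)),cv2.resize(b[80:230,200:400],(400,300),interpolation=cv2.INTER_CUBIC)]))"
```

```text
t 10.2 pos [0.5534 0.2566 0.1998] yaw 173.7 turn 178.2 shift [-4.43  8.93 -0.01]
```

View pics/p2.png

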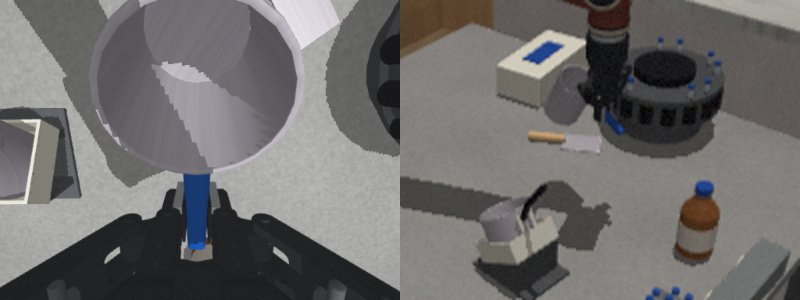

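```bash
python3 -c "
from h import *
s=manip.state();c=manip.camera_params('wrist');T=rot(s['tool_rot'])
th=np.linspace(0,2*np.pi,200)
for r in(73,76,79):
 for ph in(20,25,28,31,34):
  rim=np.c_[38*np.cos(th)-r,38*np.sin(th),0*th+7]/1e3 # handle x, y, up rel grip
  a=np.radians(ph);x=rim[:,0]*np.cos(a)+rim[:,2]*np.sin(a);z=-rim[:,0]*np.sin(a)+rim[:,2]*np.cos(a)
  p=proj(c,s['tool_pos']+T.apply(np.c_[-x,rim[:,1],-.019-z]))
  print(r,ph,p.min(0).round(),p.max(0).round())
"
```

```text
73 20 [123. -20.] [374. 222.]
73 25 [114. -15.] [382. 229.]
73 28 [109.  -8.] [387. 233.]
73 31 [103.   1.] [393. 238.]
73 34 [97. 14.] [398. 242.]
76 20 [120. -37.] [376. 216.]
76 25 [111. -33.] [385. 224.]
76 28 [104. -28.] [391. 228.]
76 31 [ 98. -19.] [397. 233.]
76 34 [91. -7.] [404. 238.]
79 20 [117. -55.] [379. 211.]
79 25 [107. -53.] [389. 218.]
79 28 [100. -49.] [395. 223.]
79 31 [ 93. -42.] [402. 228.]
79 34 [ 85. -30.] [410. 234.]
```

Call:
{"name": "drive_tool", "arguments": {"commands": "0 0 0 -0.3 10; 0 0 0 -0.3 10.5; 0 0 0 -0.3 10.5; 0 0 0 -0.3 10.5; 0 0 0 -0.3 10.5; 0 0 0 -0.3 10.5; 0 0 0 -0.2 10.5; 0 0 0 0 10.5"}}

```text
time: 11.3
tool_pos: [0.5524, 0.2562, 0.256]
tool_rot: [-0.0, 0.708, 0.706, -0.001]
contact_force: [-0.3, 0.2, -1.3]
gripper_width: 0.151
```

Call:
{"name": "drive_tool", "arguments": {"commands": "0 0 0 0 10.5; 0 0 0 0 10.5; 0 0 0 0 10.5; 0 0 0 0 10.5; 0 0 0 0 10.5; 0 0 0 0 10.5; 0 0 0 0 10.5; 0 0 0 0 10.5"}}

```text
time: 12.3
tool_pos: [0.5519, 0.2561, 0.255]
tool_rot: [0.0, 0.999, 0.051, -0.002]
contact_force: [0.2, 0.6, -0.9]
gripper_width: 0.148
```

Call:
{"name": "drive_tool", "arguments": {"commands": "0 -0.8 0 0 10.3; 0 -0.8 0 0 0; 0 -0.8 0 0 0; 0 -0.8 0 0 0; 0 -0.8 0 0 0; 0 -0.3 0.5 0 0; 0 -0.2 0.5 0 0; 0 0 0.5 0 0"}}

```text
time: 13.3
tool_pos: [0.4146, 0.2159, 0.2563]
tool_rot: [0.0, 0.999, -0.036, -0.001]
contact_force: [0.4, -0.3, -2.2]
gripper_width: 0.154
```

```bash
python3 -c "
from h import *
go((.4,0,.2),-4.5)
print(manip.state()['joint_pos'].round(2))"
```

```text
t 13.3 pos [0.4146 0.2159 0.2563] yaw -4.1 turn 0.4 shift [0.08 7.21 1.88]
[ 0.32 -0.35  1.93  0.    1.56  1.96]
```

```bash
python3 -c "
from h import *
go((.387,.012,.175),-4.5)"
```

```text
t 13.3 pos [0.4146 0.2159 0.2563] yaw -4.1 turn 0.4 shift [-0.38  6.85  2.71]
```

Call:
{"name": "drive_tool", "arguments": {"commands": "0 -0.1 0.85 0 0.4; 0 -0.1 0.85 0 0; 0 -0.1 0.85 0 0; 0 -0.08 0.85 0 0; 0 0 0.85 0.5 0; 0 0 0.85 0.7 0; 0 0 0.85 0.7 0; 0 0 0.9 0.81 0"}}

```text
time: 14.3
tool_pos: [0.3879, 0.0112, 0.1753]
tool_rot: [0.0, 0.999, -0.039, 0.0]
contact_force: [0.8, -0.2, -1.9]
gripper_width: 0.151
```

Call:
{"name": "drive_tool", "arguments": {"commands": "0 0 0 0 0; 0 0 0 0 0; 0 0 0 0 0; 0 0 0 0 0; 0 0 0 0 0; 0 0 0 0 0; 0 0 0 0 0; 0 0 0 0 0"}}

```text
time: 15.3
tool_pos: [0.3879, 0.0128, 0.1758]
tool_rot: [0.0, 0.999, -0.039, -0.0]
contact_force: [0.2, -0.1, -1.4]
gripper_width: 0.15
```

```bash
python3 -c "
from h import *
go((.387,.012,.175),-4.5)
a=manip.grab_frame('wrist')[:,:,::-1];b=manip.grab_frame('scene')[:,:,::-1];f=manip.grab_frame('top')[:,:,::-1]
r=lambda i,s:cv2.resize(i,s,interpolation=cv2.INTER_CUBIC)
cv2.imwrite('pics/p3.png',np.hstack([r(f[170:270,195:275],(480,600)),np.vstack([r(a,(320,240)),r(b[130:250,220:300],(240,360)) if 0 else r(b[130:250,200:307],(320,360))])]))"
```

```text
t 15.3 pos [0.3879 0.0128 0.1758] yaw -4.5 turn 0.0 shift [-0.03  0.03  0.03]
```

View pics/p3.png

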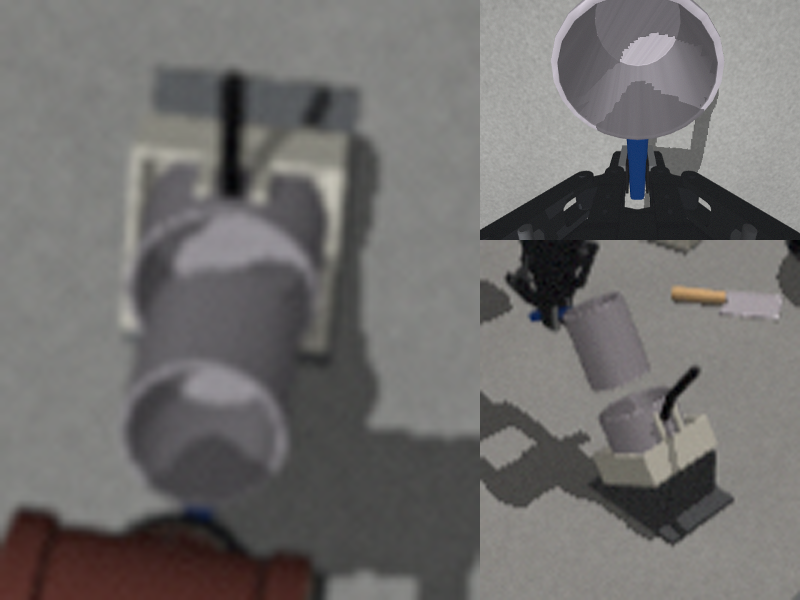

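```bash
python3 -c "
from h import *
c=manip.camera_params('top')
h=np.radians(-4.5);e=np.array([np.cos(h),np.sin(h)]);n=np.array([-e[1],e[0]])
m=ray(c,(232.2,217.8),.125)
for z in(.23,.235,.24):
  d=ray(c,(229.6,241.8),z)-m; print(z,'along',d[:2]@e,'lat',d[:2]@n)
d=manip.state()['tool_pos']-m;print('tool',d[:2]@e,d[:2]@n)
for ph in(20,24,27,30,33):
  a=np.radians(ph);r=76;print(ph,'tool+',(r*np.cos(a)+7*np.sin(a)*-1),'z',175.8+19+r*np.sin(a)+7*np.cos(a))
"
```

```text
0.23 along -0.06512782337125934 lat -0.005071719243156304
0.235 along -0.06484134307454743 lat -0.005362953011897808
0.24 along -0.06455486277783545 lat -0.0056541867806393364
tool -0.13163788015870875 0.00013157761133921554
20 tool+ 69.02249817644936 z 227.3713792382522
24 tool+ 66.58229827930705 z 232.10680307725903
27 tool+ 64.53856234013914 z 235.54032364952414
30 tool+ 62.31793068761735 z 238.8621778264911
33 tool+ 59.92648991874704 z 242.06326063676002
```

Call:
{"name": "drive_tool", "arguments": {"commands": "0 0.07 -0.17 0 0; 0 0.1 0 0.17 0; 0 0.1 0 0.17 0; 0 0.1 0 0.17 0; 0 0.1 0 0.17 0; 0 0.1 0 0.17 0; 0 0 0 0 0; 0 0 0 0 0"}}

```text
time: 16.45
tool_pos: [0.4054, 0.0165, 0.1504]
tool_rot: [0.0, 0.999, -0.039, 0.0]
contact_force: [-0.4, -0.0, -1.7]
gripper_width: 0.148
```

```bash
python3 -c "
from h import *
go((.387,.012,.175),-4.5)
b=manip.grab_frame('scene')[:,:,::-1];f=manip.grab_frame('top')[:,:,::-1]
r=lambda i,s:cv2.resize(i,s,interpolation=cv2.INTER_CUBIC)
cv2.imwrite('pics/p4.png',np.hstack([r(f[180:255,205:255],(400,600)),r(b[140:215,230:280],(400,600))]))"
```

```text
t 16.45 pos [0.4054 0.0165 0.1504] yaw -4.5 turn 0.0 shift [-0.6   0.2  -0.82]
```

View pics/p4.png

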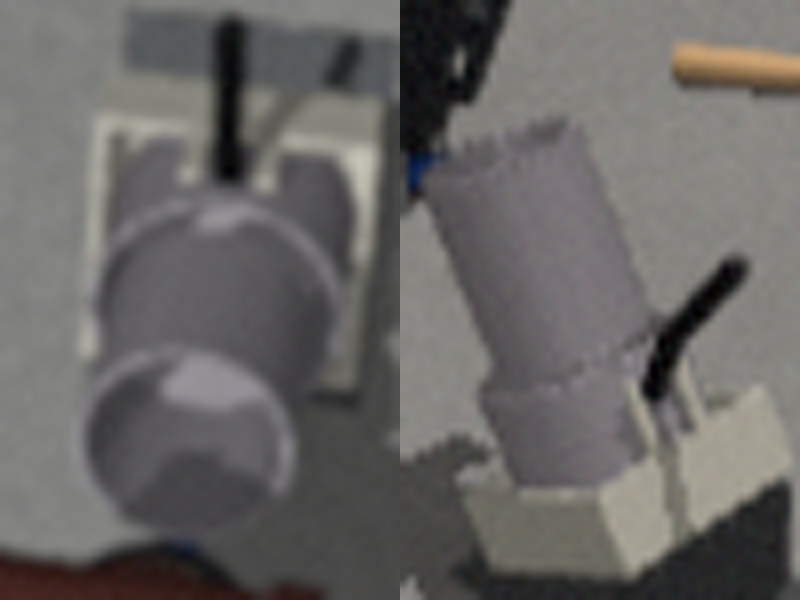

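```bash
python3 -c "
from h import *
c=manip.camera_params('top');cs=manip.camera_params('scene')
h=np.radians(-4.5);e=np.array([np.cos(h),np.sin(h)]);n=np.array([-e[1],e[0]])
m=ray(c,(232.2,217.8),.125)
for z in(.207,.211):
  d=ray(c,(228.7,235),z)-m; print(z,'along',d[:2]@e,'lat',d[:2]@n)
# model overlay: rings in both views
s=manip.state();E=np.r_[e,0];N=np.r_[n,0];Z=np.array([0,0,1.]);th=np.linspace(0,2*np.pi,60)
b=manip.grab_frame('scene')[:,:,::-1];f=manip.grab_frame('top')[:,:,::-1]
r=lambda i:cv2.resize(i,(400,600),interpolation=cv2.INTER_CUBIC)
C=[(c,r(f[180:255,205:255]),(205,180)),(cs,r(b[140:215,230:280]),(230,140))]
bias=np.array([0,-.004,0])
def ring(o,x,z,rad,zz,col):
  P=o+zz*z+rad*(np.outer(np.cos(th),x)+np.outer(np.sin(th),N))
  for cc,im,off in C: cv2.polylines(im,[np.int32((proj(cc,P)-off+.5)*8)],True,col,1)
a=np.pi/6;bx=E*np.cos(a)+Z*.5;bz=Z*np.cos(a)-E*.5
ring(m,bx,bz,.048,0,(0,255,0))
g=s['tool_pos']+[0,0,.019]
a=np.radians(27);hx=-E*np.cos(a)-Z*np.sin(a);sz=Z*np.cos(a)-E*np.sin(a);o=g-.076*hx-.088*sz
ring(o,hx,sz,.038,.095,(0,0,255));ring(o,hx,sz,.038,0,(0,0,255))
q=o-m;print('bottom rel mouth: side',q@bx,'lat',q@N,'axial',q@bz)
cv2.imwrite('pics/p5.png',np.hstack([C[0][1],C[1][1]]))"
```

```text
0.207 along -0.047958198618379494 lat 0.0005236677874947156
0.211 along -0.047786668549952095 lat 0.00027740908106841896
bottom rel mouth: side -0.005491715161697831 lat 0.005248470942572196 axial 0.00393778628100725
```

View pics/p5.png

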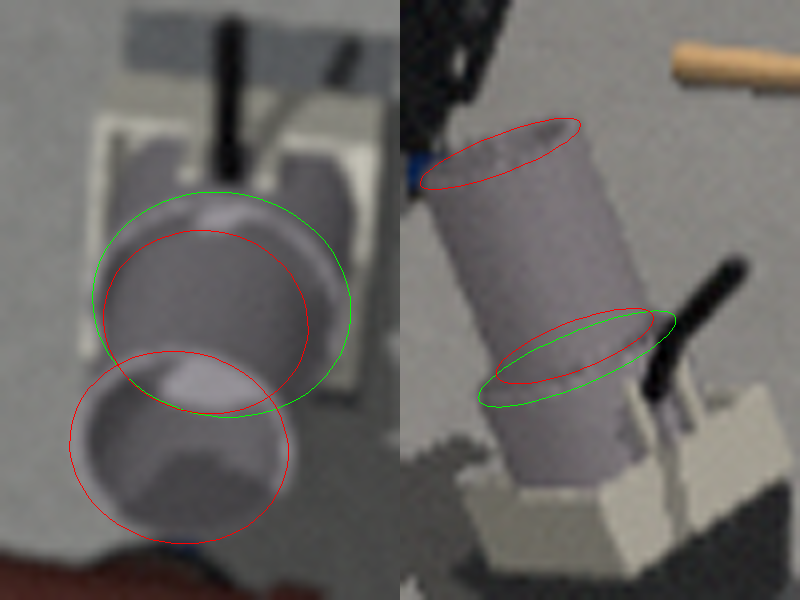

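The model rings match the small cup in the scene view. The cup's base sits at the mouth with lateral alignment within 1 mm, but about 5 mm downslope, so I'll shift it +4 mm up and insert.

Call:
{"name": "drive_tool", "arguments": {"commands": "0 0.13 0 0 0; 0 0.1 0 0.18 0; 0 0.1 0 0.18 0; 0 0.11 0 0.19 0; 0 0.11 0 0.19 0; 0 0.11 0 0.19 0; 0 0.11 0 0.19 0; 0 0.11 0 0.18 0"}}

```text
time: 17.65
tool_pos: [0.4313, 0.0145, 0.1105]
tool_rot: [-0.0, 0.999, -0.039, -0.001]
contact_force: [-2.5, 1.1, -1.0]
gripper_width: 0.148
```

Call:
{"name": "drive_tool", "arguments": {"commands": "0 0.06 0 0.1 0; 0 0.06 0 0.1 0; 0 0.06 0 0.1 0; 0 0.06 0 0.1 0; 0 0.06 0 0.1 0; 0 0.05 0 0.09 0; 0 0.05 0 0.09 0; 0 0 0 0 0"}}

```text
time: 18.65
tool_pos: [0.4434, 0.0135, 0.0904]
tool_rot: [-0.0, 0.999, -0.039, -0.0]
contact_force: [-2.3, 0.6, -3.5]
gripper_width: 0.15
```

```bash
python3 -c "
from h import *
go((.4424,.0165,.077),-4.5)
b=manip.grab_frame('scene')[:,:,::-1];f=manip.grab_frame('top')[:,:,::-1]
r=lambda i,s:cv2.resize(i,s,interpolation=cv2.INTER_CUBIC)
cv2.imwrite('pics/p6.png',np.hstack([r(f[180:255,205:255],(400,600)),r(b[140:215,230:280],(400,600))]))"
```

```text
t 18.65 pos [0.4434 0.0135 0.0904] yaw -4.5 turn 0.0 shift [-0.04 -0.1   0.45]
```

View pics/p6.png

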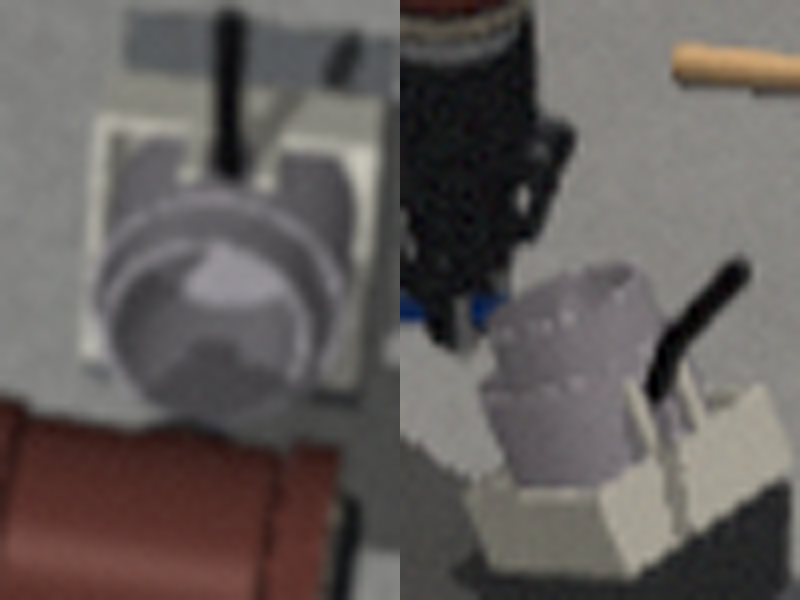

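Call:
{"name": "drive_tool", "arguments": {"commands": "0 0.03 0 0.07 0; 0 0.03 0 0.07 0; 0 0.03 0 0.07 0; 0 0.03 0 0.07 0; 0 0.03 0 0.07 0; 0 0.03 0 0.07 0; 0 0 0 0 0; 0 0 0 0 0"}}

```text
time: 19.75
tool_pos: [0.447, 0.0137, 0.0792]
tool_rot: [-0.0, 0.999, -0.039, -0.003]
contact_force: [-19.5, 3.1, 13.8]
gripper_width: 0.154
```

Call:
{"name": "drive_tool", "arguments": {"commands": "0 -0.05 0 0 0; 0 -0.05 0 0.03 0; 0 0 0 0.04 0; 0 0 0 0.04 0; 0 0 0 0.04 0; 0 0 0 0.04 0; 0 0 0 0 0; 0 0 0 0 0"}}

```text
time: 20.75
tool_pos: [0.4455, 0.0134, 0.0754]
tool_rot: [0.0, 0.999, -0.039, -0.002]
contact_force: [-18.7, 2.1, 20.3]
gripper_width: 0.15
```

Call:
{"name": "drive_tool", "arguments": {"commands": "0 -0.04 0 0.03 0; 0 -0.04 0 0.03 0; 0 -0.04 0 0.03 0; 0 -0.03 0 0.03 0; 0 0 0 0 0; 0 0 0 0 0; 0 0 0 0 0; 0 0 0 0 0"}}

```text
time: 21.75
tool_pos: [0.4441, 0.0135, 0.0728]
tool_rot: [0.0, 0.999, -0.039, 0.003]
contact_force: [-10.0, 1.8, 16.3]
gripper_width: 0.147
```

```bash
python3 -c "
from h import *
go((.4424,.0165,.077),-4.5);print(manip.state()['contact_force'])
b=manip.grab_frame('scene')[:,:,::-1];f=manip.grab_frame('top')[:,:,::-1];a=manip.grab_frame('wrist')[:,:,::-1]
r=lambda i,s:cv2.resize(i,s,interpolation=cv2.INTER_CUBIC)
cv2.imwrite('pics/p7.png',np.hstack([np.vstack([r(f[195:240,210:255],(300,300)),r(a,(300,300))]),r(b[150:210,235:285],(500,600))]))"
```

```text
t 21.75 pos [0.4441 0.0135 0.0728] yaw -4.5 turn 0.0 shift [-0.07 -0.09 -0.14]
[-10.04474668   1.80511606  16.31202607]
```

View pics/p7.png

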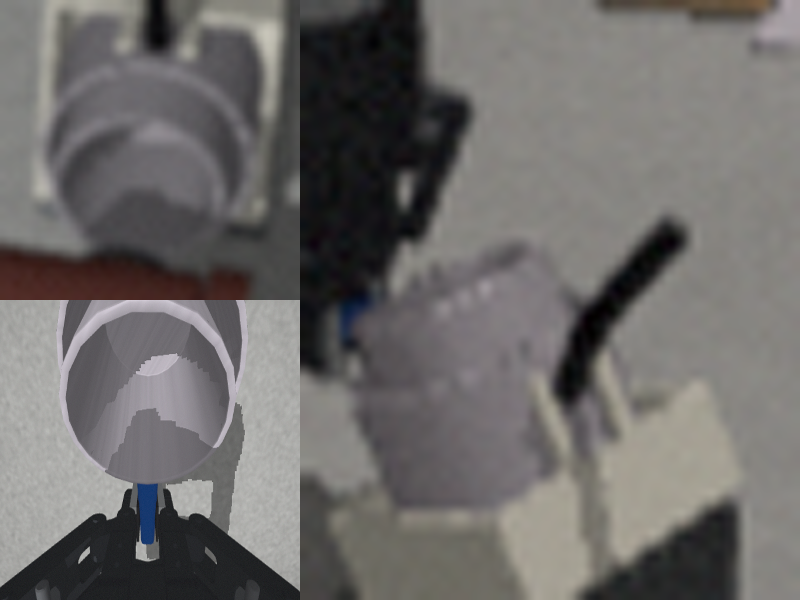

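```bash
cat > ov.py <<'E'
from h import *
import sys
def rings(phs,name,r=.076):
  s=manip.state();c=manip.camera_params('wrist');a=manip.grab_frame('wrist')[:,:,::-1]
  im=cv2.resize(a[:260],(800,406),interpolation=cv2.INTER_CUBIC)
  h=np.radians(-4.5);E=np.array([np.cos(h),np.sin(h),0]);N=np.array([-E[1],E[0],0]);Z=np.array([0,0,1.]);th=np.linspace(0,2*np.pi,90)
  def ring(o,x,z,rad,zz,col):
    P=o+zz*z+rad*(np.outer(np.cos(th),x)+np.outer(np.sin(th),N))
    cv2.polylines(im,[np.int32((proj(c,P)+.5)*800/512-.5)],True,col,1)
  def fr(p):
    p=np.radians(p);return -E*np.cos(p)-Z*np.sin(p),Z*np.cos(p)-E*np.sin(p)
  bx,bz=fr(30);m=np.array([.519,.0055,.125]);ring(m,bx,bz,.048,0,(0,255,0))
  g=s['tool_pos']+[0,0,.019]
  for p,col in phs:
    hx,sz=fr(p);o=g-r*hx-.088*sz;ring(o,hx,sz,.038,.095,col);ring(o,hx,sz,.035,.003,col)
    q=o-m;print(p,'side(handle dir)',(q@bx*1e3).round(1),'lat',(q@N*1e3).round(1),'axial above floor',(q@bz*1e3+75).round(1))
  cv2.imwrite(name,im)
if __name__=='__main__': rings([(30,(0,0,255)),(33,(255,0,0))],'pics/p8.png')
E
python3 ov.py
```

```text
30 side(handle dir) 5.8 lat 2.1 axial above floor -4.1
33 side(handle dir) 1.3 lat 2.1 axial above floor -0.0
```

View pics/p8.png

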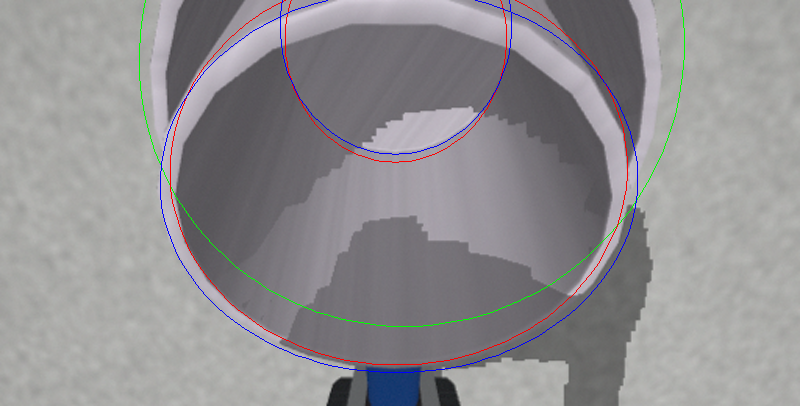

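```bash
python3 -c "
from h import *
from scipy.optimize import least_squares
s=manip.state();c=manip.camera_params('wrist')
h=np.radians(-4.5);E=np.array([np.cos(h),np.sin(h),0]);N=np.array([-E[1],E[0],0]);Z=np.array([0,0,1.]);th=np.linspace(0,2*np.pi,720)
def fr(p):
  p=np.radians(p);return -E*np.cos(p)-Z*np.sin(p),Z*np.cos(p)-E*np.sin(p)
def ring(o,x,rad): return (proj(c,o+rad*(np.outer(np.cos(th),x)+np.outer(np.sin(th),N)))+.5)*800/512-.5
def res(o,x,rad,pts):
  P=ring(o,x,rad);D=pts[:,None]-P;k=(D**2).sum(2).argmin(1);ctr=P.mean(0)
  return [np.linalg.norm(d[j])*np.sign(d[j]@(P[j]-ctr)) for d,j in zip(D,k)]
big=np.array([[160,0],[151,50],[153,100],[650,0],[660,50],[658,100],[636,165]],float)
sm=np.array([[163,190],[166,150],[183,100],[635,190],[630,145],[608,90],[396,368],[290,345],[400,-2],[300,10],[500,12]],float)
bx,bz=fr(30)
f=least_squares(lambda v:res(v,bx,.048,big),[.519,.0055,.125],x_scale=.01);m=f.x
print('mouth',m.round(4),np.round(f.fun,1))
for n,free in(('free',1),('z',0)):
  g=s['tool_pos']+[0,0,.019]
  def F(v):
    hx,sz=fr(v[0]*10);return res(g-v[1]*.1*hx+v[2]*.1*N+.007*sz+(v[3]*.1*Z if free else 0),hx,.038,sm)
  f=least_squares(F,[3,.76,0,0]);v=f.x;hx,sz=fr(v[0]*10)
  o=g-v[1]*.1*hx+v[2]*.1*N+(v[3]*.1*Z if free else 0)-.088*sz;q=o-m
  print(n,'phi',v[0]*10,v[1:]*100,'side',q@bx*1e3,'lat',q@N*1e3,'axial',q@bz*1e3+75,np.round(f.fun,1))
"
```

```text
mouth [0.5192 0.0064 0.1196] [ 0.4  0.3 -0.7 -1.9  1.1  2.  -1.2]
free phi 34.673972010464794 [77.96849177  0.09509562 -3.76679467] side -3.8176264020075603 lat 1.2565471960849044 axial 4.040748170435805 [-1.5 -0.8  2.5  0.6 -1.3  1.5  1.6 -1.4 -3.3  2.2 -0.5]
z phi 32.5960908458823 [7.55256553e+01 2.92434654e-02 0.00000000e+00] side -0.2551549454207248 lat 1.1906950436268517 axial 4.168162774870808 [-0.8  1.   3.7  0.5 -1.   1.7 -4.8 -6.7 -5.   1.2 -1.7]
```

The fits put the mouth at (0.519, 0.006, 0.120). The small cup is about 3° over-tilted with its handle-side corner on the floor, so it isn't flat yet. I'll push it upslope against the upper wall to square it, then press along the axis.

Call:
{"name": "drive_tool", "arguments": {"commands": "0 0 0.04 -0.05 0; 0 0.05 0 -0.03 0; 0 0.05 0 -0.03 0; 0 0.05 0 -0.03 0; 0 0.05 0 -0.03 0; 0 0.05 0 -0.03 0; 0 0 0 0 0; 0 0 0 0 0"}}

```text
time: 22.95
tool_pos: [0.4455, 0.0131, 0.0755]
tool_rot: [-0.001, 0.999, -0.039, -0.005]
contact_force: [-21.4, 6.1, 16.1]
gripper_width: 0.147
```

Call:
{"name": "drive_tool", "arguments": {"commands": "0 -0.03 0 -0.06 0; 0 -0.04 0 -0.06 0; 0 -0.02 0 -0.03 0; 0 0 0 0 0; 0 0 0 0 0; 0 0 0 0 0; 0 0 0 0 0; 0 0 0 0 0"}}

```text
time: 23.95
tool_pos: [0.4463, 0.0121, 0.0795]
tool_rot: [-0.0, 0.999, -0.039, 0.0]
contact_force: [-1.6, 0.4, -3.1]
gripper_width: 0.149
```

```bash
cat > fit.py <<'E'
from h import *
from scipy.optimize import least_squares
s=manip.state();c=manip.camera_params('wrist');img=manip.grab_frame('wrist')[:,:,::-1]
cv2.imwrite('pics/fit.png',img)
h=np.radians(-4.5);E=np.array([np.cos(h),np.sin(h),0]);N=np.array([-E[1],E[0],0]);Z=np.array([0,0,1.])
g=s['tool_pos']+[0,0,.019];m=np.array([.5192,.0064,.1196])
def fr(p):
  p=np.radians(p);return -E*np.cos(p)-Z*np.sin(p),Z*np.cos(p)-E*np.sin(p)
# rim brightness ring: maximise mean brightness of the rim annulus minus the inside wall
gr=cv2.GaussianBlur(cv2.cvtColor(img,cv2.COLOR_BGR2GRAY),(0,0),.7).astype(np.float32)
th=np.linspace(0,2*np.pi,360)
def samp(o,x,rad):
  P=proj(c,o+rad*(np.outer(np.cos(th),x)+np.outer(np.sin(th),N))).astype(np.float32)
  ok=(P[:,1]>1)&(P[:,1]<225);v=cv2.remap(gr,P[None,:,0],P[None,:,1],cv2.INTER_LINEAR)[0]
  return v,ok
best=[]
for ph in np.arange(24,38.1,.5):
 for r in np.arange(.071,.0811,.001):
  for l in np.arange(-.002,.0021,.001):
   hx,sz=fr(ph);o=g-r*hx+l*N+.007*sz
   a,ok=samp(o,hx,.0365);b,_=samp(o-.002*sz,hx,.0335)
   best.append((np.median((a-b)[ok]),ph,r,l))
best.sort(reverse=True)
for sc,ph,r,l in best[:5]:
  hx,sz=fr(ph);bx,bz=fr(30);q=g-r*hx+l*N-.088*sz-m
  print('score %.1f phi %.1f r %.3f l %.3f'%(sc,ph,r,l),'side %.1f lat %.1f axial %.1f'%(q@bx*1e3,q@N*1e3,q@bz*1e3+75))
print(s['tool_pos'].round(4),s['contact_force'].round(1),round(s['time'],2))
E
python3 fit.py
```

```text
score 86.9 phi 31.5 r 0.077 l 0.001 side -5.4 lat 1.0 axial 7.3
score 85.7 phi 31.0 r 0.077 l 0.001 side -4.6 lat 1.0 axial 6.6
score 84.1 phi 30.0 r 0.076 l 0.001 side -2.1 lat 1.0 axial 5.3
score 83.9 phi 30.5 r 0.076 l 0.001 side -2.8 lat 1.0 axial 5.9
score 83.3 phi 32.0 r 0.077 l 0.001 side -6.1 lat 1.0 axial 8.0
[0.4463 0.0121 0.0795] [-1.6  0.4 -3.1] 23.95
```

Call:
{"name": "drive_tool", "arguments": {"commands": "0 -0.06 0 0.03 0; 0 -0.06 0 0.03 0; 0 0.01 0 0.02 0; 0 0.02 0 0.03 0; 0 0.02 0 0.03 0; 0 0.02 0 0.03 0; 0 0 0 0 0; 0 0 0 0 0"}}

```text
time: 25.0
tool_pos: [0.4444, 0.0123, 0.0746]
tool_rot: [-0.0, 0.999, -0.039, -0.001]
contact_force: [-4.8, -0.2, 3.7]
gripper_width: 0.146
```

```bash
python3 fit.py
```

```text
score 88.0 phi 32.0 r 0.077 l 0.001 side -2.1 lat 1.0 axial 4.7
score 86.5 phi 31.5 r 0.077 l 0.001 side -1.3 lat 1.0 axial 4.0
score 85.7 phi 30.5 r 0.076 l 0.001 side 1.2 lat 1.0 axial 2.7
score 85.4 phi 31.0 r 0.077 l 0.001 side -0.6 lat 1.0 axial 3.3
score 84.6 phi 30.0 r 0.076 l 0.001 side 2.0 lat 1.0 axial 2.0
[0.4444 0.0123 0.0746] [-4.8 -0.2  3.7] 25.0
```

Call:
{"name": "drive_tool", "arguments": {"commands": "0 0.02 0 0.03 0; 0 0.01 0 0.03 0; 0 0 0 0 0; 0 0 0 0 0; 0 0 0 0 0; 0 0 0 0 0; 0 0 0 0 0; 0 0 0 0 0"}}

```text
time: 26.05
tool_pos: [0.4441, 0.0124, 0.0739]
tool_rot: [-0.0, 0.999, -0.039, -0.003]
contact_force: [-16.6, 1.3, 16.4]
gripper_width: 0.151
```

```bash
python3 fit.py
```

```text
score 86.9 phi 32.0 r 0.077 l 0.001 side -1.4 lat 1.1 axial 4.3
score 86.0 phi 32.5 r 0.077 l 0.001 side -2.1 lat 1.1 axial 5.0
score 85.6 phi 31.5 r 0.077 l 0.001 side -0.6 lat 1.1 axial 3.6
score 85.1 phi 30.5 r 0.076 l 0.001 side 1.9 lat 1.1 axial 2.2
score 85.0 phi 31.0 r 0.076 l 0.001 side 1.1 lat 1.1 axial 2.9
[0.4441 0.0124 0.0739] [-16.6   1.3  16.4] 26.05
```

The hard stop is confirmed: about 2 mm of command moved it 0.7 mm and raised the force to 23 N along the axis. I'll ease the press, then release.

Call:
{"name": "drive_tool", "arguments": {"commands": "0 -0.02 0 -0.03 0; 0 0 0 0 0; 0 0 0 0 0; 20 0 0 0 0; 30 0 0 0 0; 36 0 0 0 0; 36 0 0 0 0; 36 0 0 0 0"}}

```text
time: 27.1
tool_pos: [0.4451, 0.0122, 0.0735]
tool_rot: [-0.0, 0.999, -0.039, 0.0]
contact_force: [-0.5, -0.2, 0.2]
gripper_width: 0.42
```

```bash
python3 fit.py
```

```text
score 91.6 phi 31.0 r 0.071 l 0.002 side 5.4 lat 2.0 axial 1.9
score 91.2 phi 31.0 r 0.071 l 0.001 side 5.4 lat 1.0 axial 1.9
score 90.7 phi 31.5 r 0.071 l 0.001 side 4.7 lat 1.0 axial 2.5
score 90.4 phi 31.5 r 0.071 l 0.002 side 4.7 lat 2.0 axial 2.5
score 87.5 phi 30.5 r 0.071 l 0.002 side 6.2 lat 2.0 axial 1.3
[0.4451 0.0122 0.0735] [-0.5 -0.2  0.2] 27.1
```

Call:
{"name": "drive_tool", "arguments": {"commands": "36 0 0 -0.2 0; 36 0 0 -0.4 0; 36 0 0 -0.7 0; 36 0 0 -0.8 0; 36 0 0 -0.8 0; 36 0 0 -0.8 0; 36 0 0 -0.8 0; 36 0 0 -0.5 0"}}

```text
time: 28.15
tool_pos: [0.4456, 0.0121, 0.2259]
tool_rot: [0.0, 0.999, -0.039, 0.001]
contact_force: [0.2, -0.7, 0.1]
gripper_width: 0.424
```

```bash
python3 -c "
from h import *
go((.4424,.0165,.077),-4.5);print(manip.state()['contact_force'])
b=manip.grab_frame('scene')[:,:,::-1];f=manip.grab_frame('top')[:,:,::-1];a=manip.grab_frame('wrist')[:,:,::-1]
r=lambda i,s:cv2.resize(i,s,interpolation=cv2.INTER_CUBIC)
cv2.imwrite('pics/p9.png',np.hstack([np.vstack([r(f,(400,300)),r(a,(400,300))]),r(b[140:215,230:280],(400,600))]))"
```

```text
t 28.15 pos [0.4456 0.0121 0.2259] yaw -4.5 turn 0.0 shift [-0.12 -0.14  4.96]
[ 0.19359544 -0.73823919  0.14964863]
```

View pics/p9.png

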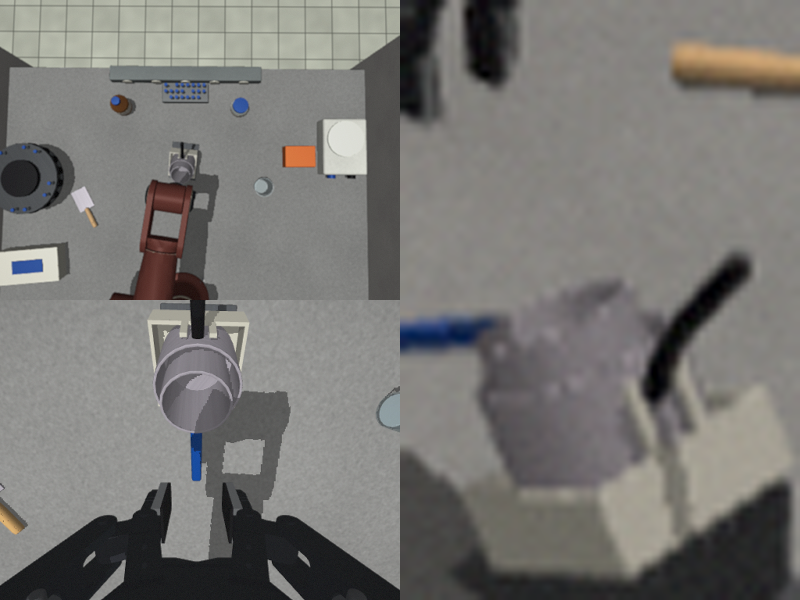

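The small cup sits nested on the lower wall, with the blue handle opposite the black one. The bystanders haven't moved and the gripper is clear. I'm handing in now.

```bash
python3 -c "
from plant import manip
print(manip.job_done(), manip.state()['time'])"
```

```text
the job is handed in; nothing more can be done
the job is handed in; nothing more can be done
```

The small dipper is nested in the large one, with its blue handle about 180° from the black handle. I handed the job in at about 28 s of the 45 s allowed.

- **Method:** I pinched the blue handle and tipped the cup about 30° in the grip by pressing its edge on the bench. I then turned it half way round and lowered it along the tilted axis until it met a hard stop (about 23 N along the axis). After easing that press, I opened the fingers and withdrew straight up.
- **After release:** The tool force was about 0 N. The small cup leaned on the lower wall as described, tilted about 31°. The large dipper was still in its stand, and the other things on the bench looked unmoved in the pictures.
- **Where checks disagreed:**
  - The top camera was off by about 4–5 mm in y compared with the wrist camera, so I trusted the wrist camera.
  - The cup went in over-tilted by about 3°, and I had to square it against the upper wall.
  - The image fit read about 2–4 mm above the floor just before release and about 2 mm after. That is close to the calibration error, so the cup may have settled another 1–2 mm on release. My evidence that it was home is the hard stop.

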